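Put the condenser lens back in a gem lamp and screw down its retaining ring

ROBOT

A 6-joint arm with a two-finger parallel gripper is mounted at the origin on a cart in front of the work surface, level with it; the furniture and walls round the work are solid. World frame = base frame: x ahead of the robot, y to its left, z up, the work surface at z = 0. Lengths are in m, angles in rad, forces in N, time in s.
With the tool pointing down it reaches from about 0.25 to 0.725 m from the base axis. Payload 4 kg.
Tool frame: the origin (TCP) lies midway between the tips of the shut fingers; the grasp point (between the pads) lies 19 mm behind it; z points along the fingers, y is the line along which they close (so a half turn about z gives the same grasp; the last joint's range is limited). The gripper opens to 85 mm and grips with 20 to 120 N. Pads are 22 mm wide; open, the fingers measure 114 mm over their backs; the gripper's body (76 mm by 85 mm) begins 54 mm behind the grasp point. The pads swing forward as they close: fully open they stand 13 mm farther back than shut.
Start: joints at [1.32, 0.241, 0.005, 1.335, 0, 1.571], TCP at [0.124, 0.484, 0.231] pointing down, gripper open.
Joint ranges: [-2.72, 2.72], [-1.05, 1.87], [-1.09, 1.28], [-1.99, 2.15], [-1.42, 1.44], [-3.14, 3.14]. Speed limits (rad/s): [2.79, 2.79, 3.14, 3.14, 3.14, 3.14].

INTERFACE

Orientations are given as a unit quaternion [x, y, z, w].
In Python, from workcell import status, camera, get_calibration, ticket gives the robot as it stands.
- The arm moves only by the shell command python3 -m creep 'ROWS' [OPENING]. ROWS is JSON, a list of rows, each a list of 6 numbers: the shift along the world's x, y, z in cm, then the turn, a rotation vector about the world's x, y, z in degrees. A call has 1 to 8 rows; each row shifts and turns the commanded pose from where the row before left it; what a row does not reach is not made up. A row lasts 1/10 s, in which the tool goes at most 50 mm and 8.59 degrees, less where a joint would pass 70% of its speed; a pose out of reach is approached as far as the arm can. A call is refused whole if a number of a shift passes 5 or a number of a turn 8.59, either way. A call with a gripper value outside its range is refused whole. OPENING is the opening, from -1 (shut) to 1 (fully open), so that 0 is half open, set as the call begins (- or left out, the last holds). The fingers move at their own pace and stop on an object; the grip force is fixed at half the most. Time passes only in rows, so rows that do not move let the fingers close. It gives the time, the measured TCP pose, the force, the opening and the grip force at its end, in the units of the state.
- status.get_obs(): the state, without advancing time (a new reading comes with each control period).
- camera(name): name is "scene" or "side" or "wrist"; returns the picture (480x640x3 uint8, red, green, blue); there is no depth.
- get_calibration(name): a dict with "fx", "fy", "cx", "cy" (pixels), "rvec" (rotation vector, rad) and "tvec" (3), from world to camera coordinates, as OpenCV has them; the wrist camera has in their place "tool_from_camera" (4x4, takes a point from camera to tool coordinates, whose origin is the TCP and whose axes are the flange's). Camera axes: x right, y down, z forward; pixel columns grow to the right and rows downward; lengths in m; the calibration is good to about 2 mm. A picture is of the moment at which its call begins: read the wrist's pose just before it. get_calibration takes no time and is no camera call.
- ticket.job_done(): hands the job in; it is judged then, once.
The state is a dict: "clock": time; "joint_pos": joint angles; "joint_vel": joint speeds; "tau": joint torques, N m; "eef_pos": TCP position; "tool_rot": TCP orientation; "ft_force": force on the tool from outside, world axes, zero at the start; "ft_torque": the same for the moment, N m; "grip_width": finger opening in m; "grasp_force": force on a finger pad.
Only numpy, scipy, OpenCV 4.12 (cv2) and the standard library are available. Lean on these libraries where they do the work, as an engineer would, in place of code of your own. Each camera call takes 0.05 s, during which the arm holds its last target. There are 200 camera calls.

TASK

Put the condenser lens back into the open cell on top of the gem lamp, domed side up and lying flat on its seat, then put the knurled steel retaining ring over it and screw it down clockwise until it is snug on the glass. Set the lens in gently rather than dropping it from a height, and do not force the glass or over-tighten the ring; leave the oil bottle and the loupe where they stand.

Things in the scene. Friction and masses are not known exactly. Their poses are not given: they have to be found in the camera images.
- lens_center (a point): The lens: clear condenser glass, 42 mm in diameter, lying flat side down on a wooden pad. Its upright edge is 11 mm high (grasp here), then come a flat shoulder 4.5 mm wide and a dome; 17 mm high overall, 45 g. This point is on its axis half-way up the edge, 5.5 mm above the flat underside. z points up through the dome.
- lens: The same lens; origin at the centre of its flat underside.
- ring_center (a point): The retaining ring: knurled steel cap ring standing on the bench, 63 mm outside diameter, 23 mm high, about 0.12 kg, a 35 mm hole through its top. The upper 13 mm of its outside is the knurled grip. This point is on its axis at half height, 11.5 mm above its underside. z points up.
- ring: The same ring; origin at the centre of its underside. Inside its skirt, at the bottom, are three thread lugs, each 20 degrees wide, their middles on the ring's -x axis and 120 degrees to either side; a spanner notch in the top face marks each.
- ring_packing (a point): On the ring's axis, 15.3 mm above its underside. About here, under the lip of the top, is a cork packing washer that lands on the lens shoulder. Use has squashed it: its face is 13.2 to 17.4 mm above the ring's underside, differently each time, and is not measured.
- cell_rim (a point): Middle of the mouth of the lens cell: an upright aluminium cup on the lamp, rim 62 mm above the bench. z up; x, y along the lamp's sides. Bore 43.6 mm wide with a chamfered edge. Outside, 55 mm across, a right-hand three-start thread, 18 mm lead (a full turn clockwise from above takes the ring 18 mm down); crests 2.4 mm thick.
- cell_seat (a point): Centre of the sprung seat in the cell, 5 mm below the rim (spring about 24 N per mm). A lens lying on it has its centre point 0.5 mm above the rim and its shoulder 6 mm above the rim.
- thread_start (a point): Start of one of the three threads, at the rim on the cell's -x side; the others are 120 degrees to either side. Each runs clockwise down for 204 degrees. The ring, set on, rests with its lugs on the thread tops; turned clockwise it sinks and the lugs go under the starts. Turned backwards over the starts it drops by up to 6 mm.
- lamp: Gem lamp: grey box, foot 132 mm square, 40 mm high without the cell, bolted to the bench, switch and dimmer on its -x side; origin at the centre of its underside. With the lugs at the thread starts (ring x parallel to lamp x, or 120 degrees off) the ring's underside is 6.5 mm below the rim.
- ring_home (a point): On the cell axis, 10 mm below the rim: about where the tight ring's underside lies. Turning 14 to 98 degrees past the starts lands the packing on the lens; after about 24 degrees of thread slack, where the ring does not sink, it tightens: each 10 degrees adds about 10 N on the lens. Snug, 10 to 22 N, takes 0.15 to 0.4 N m to turn; 0.5 is too much. It holds when let go.
- oil_bottle: Bystander: oil bottle, 39 mm across and 98 mm high, standing behind the ring; origin at the centre of its underside.
- loupe: Bystander: black eyepiece loupe, 39 mm across and 28 mm high, standing behind the lamp; origin at the centre of its underside.

How it is judged:
By the outcome, as a careful person would: the job done as asked, in the order asked, and still so for the second after the job is handed in, with the robot touching nothing.
It also fails if it takes over 72 s, if anything falls off the work surface, if the arm or the gripper's body presses on something with over 40 N, if the wrist force passes 120 N, or if a joint passes its speed limit or range.

## Working session

There is one attempt and no reset: what is moved stays moved. The work goes in short steps, Python scripts to look and compute and a shell command to move; the robot and the scene stay as the last step left them, time stands still between calls to the robot, and variables do not carry over. Pictures are saved under pics/ and viewed, at most 10 in all, crops included, and the job is handed in when it is done.

```bash
mkdir -p pics; ls; cat > h.py <<'E'
import numpy as np,cv2
from scipy.spatial.transform import Rotation as R
from workcell import status,camera,get_calibration,ticket
def save(n,f,crop=None,s=1):
    im=camera(n)
    if crop: x0,y0,x1,y1=crop; im=im[y0:y1,x0:x1]
    if s!=1: im=cv2.resize(im,None,fx=s,fy=s,interpolation=cv2.INTER_CUBIC)
    cv2.imwrite('pics/'+f,im[:,:,::-1])
def cam(n,o=None):
    c=get_calibration(n);K=np.array([[c['fx'],0,c['cx']],[0,c['fy'],c['cy']],[0,0,1.]])
    if 'rvec' in c:
        Rm=R.from_rotvec(np.ravel(c['rvec'])).as_matrix();t=np.ravel(c['tvec'])
        return K,Rm.T,-Rm.T@t
    o=o or status.get_obs();T=np.array(c['tool_from_camera']);Rt=R.from_quat(o['tool_rot']).as_matrix()
    return K,Rt@T[:3,:3],Rt@T[:3,3]+o['eef_pos']
def px2z(n,u,v,z,o=None):
    K,Rw,p=cam(n,o);d=Rw@np.linalg.inv(K)@[u,v,1];return p+d*(z-p[2])/d[2]
def w2px(n,P,o=None):
    K,Rw,p=cam(n,o);q=K@(Rw.T@(np.array(P)-p));return q[:2]/q[2]
E
python3 - <<'E'
from h import *
o=status.get_obs()
print(o)
for n in('scene','side','wrist'):
    K,Rw,p=cam(n);print(n,p.round(3),Rw[:,2].round(2),K[0,0])
a=camera('scene');b=camera('side');c=camera('wrist')
for n,i in zip('abc',(a,b,c)):cv2.imwrite(f'pics/{n}0.png',i[:,:,::-1])
E
```

```text
pics
{'clock': 0.0, 'joint_pos': array([ 1.31998987e+00,  2.41414103e-01,  3.73634879e-03,  1.33518259e+00,
       -1.64527912e-05,  1.57079711e+00]), 'joint_vel': array([-1.16225637e-03, -9.77676858e-05, -1.53152352e-03, -3.99065054e-05,
       -9.65871668e-04,  2.39729045e-03]), 'tau': array([ 3.95860779e-04, -3.72320902e+01,  2.52405828e+01,  1.71754573e-02,
       -4.98907275e-05, -5.00220580e-06]), 'eef_pos': array([0.12394373, 0.48375496, 0.23041701]), 'tool_rot': array([ 1.25075121e-01,  9.92146738e-01, -1.02493561e-03, -1.20916344e-04]), 'ft_force': array([ 0.72617025, -0.17698209,  0.20889503]), 'ft_torque': array([ 0.03141055, -0.00743878,  0.02419087]), 'grasp_force': 0.0, 'grip_width': 0.08502721865323835}
scene [ 0.454 -0.524  0.723] [ 0.28  0.57 -0.77] 477.46724021363474
side [0.379 0.65  0.685] [ 0.3  -0.7  -0.64] 551.1906534416247
wrist [0.043 0.505 0.373] [ 0.31 -0.08 -0.95] 392.0833406824225
```

View pics/a0.png

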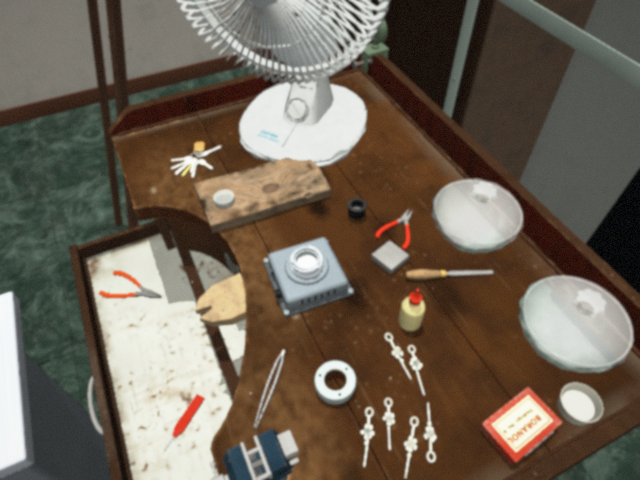

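View pics/b0.png

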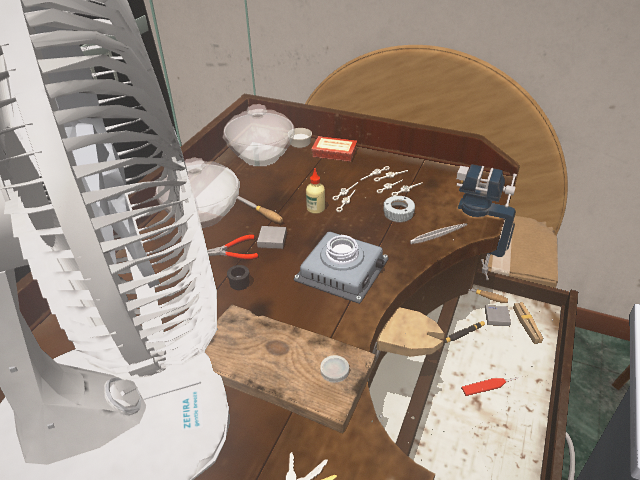

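The scene view shows the lens at about (224,199), the cell mouth at (307,259) and the ring at (335,382). In the side view they are at (335,367), (342,246) and (399,208). I'll triangulate them and take crops.

```bash
python3 - <<'E'
from h import *
def tri(a,b):
    A=[];B=[]
    for n,(u,v) in(('scene',a),('side',b)):
        K,Rw,p=cam(n);d=Rw@np.linalg.inv(K)@[u,v,1];d/=np.linalg.norm(d);M=np.eye(3)-np.outer(d,d);A.append(M);B.append(M@p)
    return np.linalg.solve(sum(A),sum(B))
print('lens',tri((224,198),(335,367)));print('cell',tri((307,259),(342,246)));print('ring',tri((335,381),(399,207)))
for n,u,v in(('scene',307,259),('side',342,246)):print('cell62',px2z(n,u,v,.062))
for n,u,v in(('scene',335,381),('side',399,207)):print('ring23',px2z(n,u,v,.023))
a=cv2.imread('pics/a0.png');b=cv2.imread('pics/b0.png')
f=lambda i,x,y,w,h:cv2.resize(i[y:y+h,x:x+w],(400,300),interpolation=cv2.INTER_CUBIC)
cv2.imwrite('pics/m.png',np.vstack([np.hstack([f(a,247,225,120,90),f(b,282,215,120,90)]),np.hstack([f(a,295,352,80,60),f(b,359,178,80,60)])]))
E
```

```text
lens [0.56399786 0.18008374 0.0313132 ]
cell [ 0.64334689 -0.05284541  0.05655981]
ring [ 0.59614745 -0.25843644  0.01579635]
cell62 [ 0.64218586 -0.05658156  0.062     ]
cell62 [ 0.6406593  -0.04666041  0.062     ]
ring23 [ 0.59468747 -0.26114297  0.023     ]
ring23 [ 0.59382372 -0.24866697  0.023     ]
```

View pics/m.png

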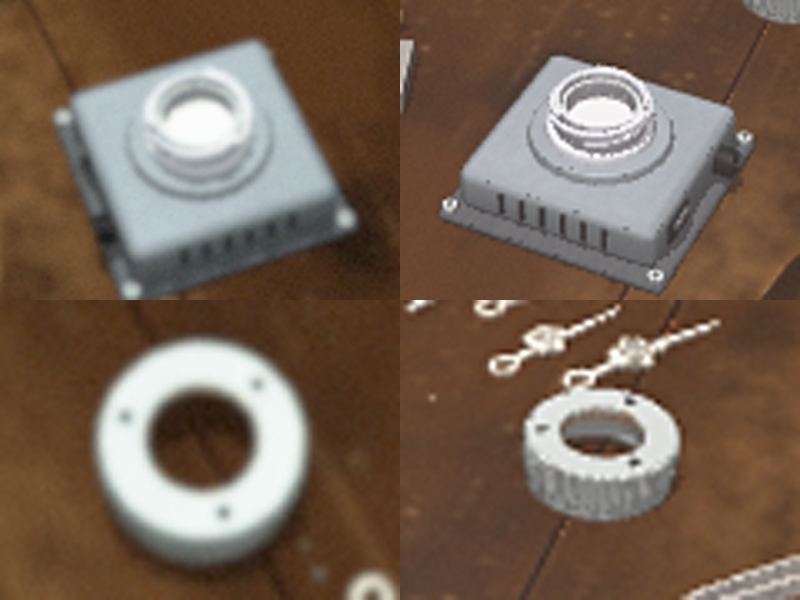

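View pics/c0.png

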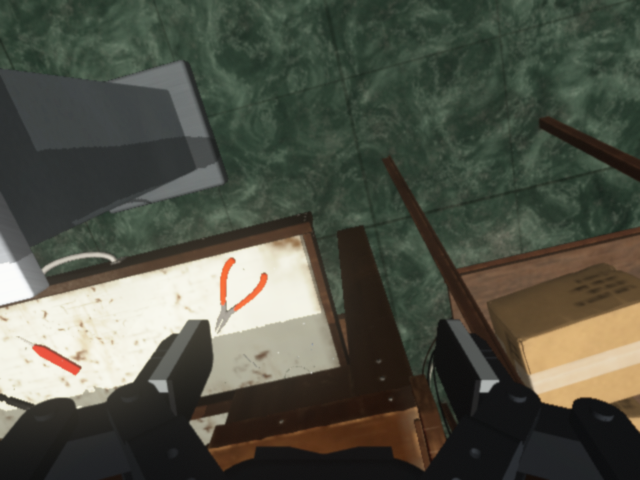

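The mosaic shows the cell rim centre at scene (306.1,258.6) and side (342.6,245.9). The ring top centre is at scene (335.4,379.5) and side (399.6,204.8). All three notches and the foot screws are visible.

```bash
python3 - <<'E'
from h import *
for n,u,v in(('scene',306.1,258.6),('side',342.6,245.9)):print('cell62',px2z(n,u,v,.062))
C=[]
for n,u,v in(('scene',335.4,379.5),('side',399.6,204.8)):C.append(px2z(n,u,v,.023));print('ring23',C[-1])
for n,u,v in(('scene',224,197.5),('side',335,367)):
  for z in(.027,.032,.037):print('lens',n,px2z(n,u,v,z))
for c,n,x0,y0,pts in((C[0],'scene',295,352-60,[(126,416),(258,384),(223,512)]),(C[1],'side',359-80,178-60,[(543,428),(630,401),(636,462)])):
  for u,v in pts:
    d=px2z(n,u/5+x0,v/5+y0,.023)-c;print(n,'notch',np.linalg.norm(d)*1e3,np.degrees(np.arctan2(d[1],d[0])))
def P(n,u,v,x0,y0):return px2z(n,u/3.3333+x0,v/3.3333+y0,.004)
q=[P('scene',u,v,247,225) for u,v in((62,117),(131,290),(347,217))]+[P('side',u,v,282-120,215) for u,v in((450,204),(655,275),(743,137))]
q=np.array(q);print(q.round(4))
for i,j in((0,1),(1,2),(3,4),(4,5)):
  d=q[j]-q[i];print(np.linalg.norm(d),np.degrees(np.arctan2(d[1],d[0])))
E
```

```text
cell62 [ 0.6411414  -0.05509877  0.062     ]
cell62 [ 0.63977814 -0.04730754  0.062     ]
ring23 [ 0.5963126  -0.25926655  0.023     ]
ring23 [ 0.59487981 -0.25648603  0.023     ]
lens scene [0.56529381 0.18588778 0.027     ]
lens scene [0.56449586 0.18078875 0.032     ]
lens scene [0.56369791 0.17568972 0.037     ]
lens side [0.56505261 0.17700135 0.027     ]
lens side [0.56363815 0.18059164 0.032     ]
lens side [0.56222368 0.18418193 0.037     ]
scene notch 24.376413800960766 137.44329252562574
scene notch 24.759938618251766 18.642805990273008
scene notch 24.17187720990998 -101.4990187402102
side notch 24.559668232445247 11.74676894930424
side notch 26.952382132916735 -97.8941046193641
side notch 22.528978526259984 142.51926206681708
[[ 0.5874  0.0164  0.004 ]
 [ 0.5785 -0.105   0.004 ]
 [ 0.7008 -0.1143  0.004 ]
 [ 0.7099 -0.002   0.004 ]
 [ 0.5886  0.0073  0.004 ]
 [ 0.5796 -0.1138  0.004 ]]
0.12173055692900184 -94.20443927325961
0.12269110060753506 -4.32601853583027
0.1216531940386723 175.6155750529926
0.12146189069188587 -94.27191282355463
```

```bash
python3 - <<'E'
from h import *
print('fan base',px2z('scene',303,125,.02),px2z('side',130,390,.06),'near edge',px2z('scene',255,150,.02),px2z('side',225,430,.02))
for z in(.0,.1,.2,.3,.4):print('grille left/bottom',z,px2z('scene',250,70,z).round(3),px2z('side',215,330,z).round(3))
E
python3 -m creep '[[4,-2.7,0,0,0,0],[4,-2.7,0,0,0,0],[4,-2.7,0,0,0,0],[4,-2.7,0,0,0,0],[4,-2.7,0,0,0,0]]' 1
```

```text
fan base [0.8113948  0.34167907 0.02      ] [0.79868276 0.34093126 0.06      ] near edge [0.67665853 0.30610747 0.02      ] [0.66568203 0.32517102 0.02      ]
grille left/bottom 0.0 [0.79  0.656 0.   ] [0.783 0.162 0.   ]
grille left/bottom 0.1 [0.744 0.493 0.1  ] [0.724 0.233 0.1  ]
grille left/bottom 0.2 [0.697 0.33  0.2  ] [0.665 0.304 0.2  ]
grille left/bottom 0.3 [0.651 0.166 0.3  ] [0.606 0.376 0.3  ]
grille left/bottom 0.4 [0.604 0.003 0.4  ] [0.547 0.447 0.4  ]
clock: 0.65
eef_pos: [0.3252, 0.348, 0.2311]
tool_rot: [0.125, 0.992, -0.0, -0.0]
ft_force: [-0.3, 1.2, 1.0]
grip_width: 0.0853
grasp_force: 0.0
```

```bash
python3 -m creep '[[4,-2.9,-0.5,0,0,0],[4,-2.9,-0.5,0,0,0],[4,-2.9,-0.5,0,0,0],[4,-2.9,-0.5,0,0,0],[4,-2.9,-0.5,0,0,0],[3,-2,-0.5,0,0,0],[0,0,0,0,0,0],[0,0,0,0,0,0]]'
python3 - <<'E'
from h import *
o=status.get_obs();save('wrist','w1.png');print(o['eef_pos'],o['joint_pos'],w2px('wrist',[.564,.1807,.031]),w2px('wrist',o['eef_pos']+np.array([0,0,-.0])))
E
```

```text
clock: 1.45
eef_pos: [0.5539, 0.1836, 0.2002]
tool_rot: [0.126, 0.992, -0.0, -0.001]
ft_force: [-0.3, -0.1, -0.5]
grip_width: 0.0852
grasp_force: 0.0
[0.55394936 0.18357337 0.20022002] [3.19759952e-01 4.22921233e-01 1.82522761e-01 1.33271414e+00
 4.62895446e-04 5.72430554e-01] [321.83444241 230.61930691] [321.14605942 325.11340225]
```

View pics/w1.png

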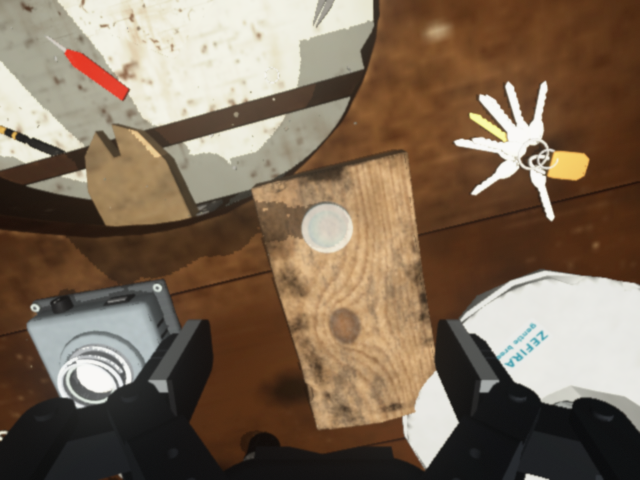

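The wrist picture shows the lens at about (327,228) on the plank, spanning x 302–353 and y 203–252.

```bash
python3 - <<'E'
from h import *
for z in(.02,.025,.03,.035):
  a,b,c,d=[px2z('wrist',u,v,z) for u,v in((302,227.5),(353,227.5),(327.3,203),(327.3,252))]
  print(z,px2z('wrist',327.3,227.5,z),np.linalg.norm(a-b),np.linalg.norm(c-d))
print(px2z('wrist',86,374,.062))
q=[px2z('wrist',u,v,z) for u,v,z in((37,309,.004),(158,287,.004))];print(q,np.degrees(np.arctan2(*(q[1]-q[0])[:2])))
E
```

```text
0.02 [0.56568004 0.18507986 0.02      ] 0.043828817261630515 0.043891877092324796
0.025 [0.56423697 0.18539325 0.025     ] 0.043151216904678484 0.043213301820546
0.03 [0.5627939  0.18570664 0.03      ] 0.042473616547726474 0.04253472654876719
0.035 [0.56135083 0.18602003 0.035     ] 0.041796016190774464 0.04185615127698849
[ 0.62884655 -0.04383636  0.062     ]
[array([ 0.58031892, -0.10852948,  0.004     ]), array([0.58751285, 0.01387857, 0.004     ])] 3.3634087171938214
```

```bash
python3 -m creep '[[0.5,0,-3,0,0,0],[0.5,0,-3,0,0,0],[0,0,-3,0,0,0],[0,0,-3,0,0,0],[0,0,-1,0,0,0],[0,0,0,0,0,0],[0,0,0,0,0,0]]' 0.32
python3 - <<'E'
from h import *
o=status.get_obs();save('wrist','w2.png',(170,180,490,420),2);print(o['eef_pos'],w2px('wrist',[.564,.1845,.031]))
E
```

```text
clock: 2.2
eef_pos: [0.5645, 0.1853, 0.0729]
tool_rot: [0.124, 0.992, 0.0, 0.001]
ft_force: [-0.6, -0.6, -0.2]
grip_width: 0.0563
grasp_force: 0.0
[0.56454752 0.18531308 0.07286475] [320.55002968 279.83083049]
```

View pics/w2.png

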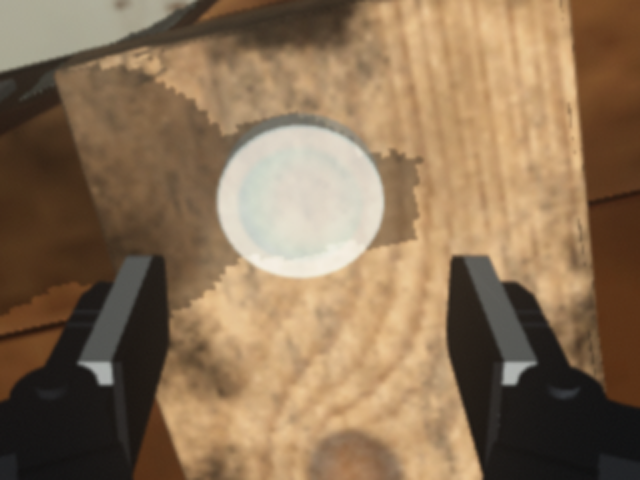

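The crop shows the lens disc at crop (300,200), so px (320,280). The fingers straddle it, with their midpoint near px x 324, so the lens is about 1 mm toward −y.

```bash
python3 -m creep '[[0,-0.1,-2,0,0,0],[0,0,-2,0,0,0],[0,0,-0.2,0,0,0],[0,0,-0.2,0,0,0],[0,0,-0.2,0,0,0],[0,0,0,0,0,0]]'
python3 -m creep '[[0,0,-0.2,0,0,0],[0,0,-0.2,0,0,0],[0,0,0,0,0,0]]';python3 -m creep '[[0,0,-0.2,0,0,0],[0,0,-0.2,0,0,0],[0,0,0,0,0,0]]'
```

```text
clock: 2.85
eef_pos: [0.5649, 0.1836, 0.0264]
tool_rot: [0.125, 0.992, 0.0, 0.001]
ft_force: [0.2, -0.6, -0.3]
grip_width: 0.0565
grasp_force: 0.0
clock: 3.15
eef_pos: [0.5639, 0.1833, 0.0211]
tool_rot: [0.125, 0.992, -0.0, -0.0]
ft_force: [-0.9, -0.8, 0.1]
grip_width: 0.0565
grasp_force: 0.0
clock: 3.45
eef_pos: [0.5642, 0.1834, 0.0202]
tool_rot: [0.125, 0.992, 0.0, 0.001]
ft_force: [-5.5, -1.8, 16.9]
grip_width: 0.0564
grasp_force: 8.3
```

```bash
python3 -m creep '[[0,0,0.5,0,0,0],[0,0,0.5,0,0,0],[0,0,0,0,0,0],[0,0,0,0,0,0]]'
```

```text
clock: 3.85
eef_pos: [0.5641, 0.1833, 0.0271]
tool_rot: [0.125, 0.992, -0.0, -0.0]
ft_force: [0.1, -0.3, -0.4]
grip_width: 0.0565
grasp_force: 0.0
```

```bash
python3 -m creep '[[0,0,0.15,0,0,0],[0,0,0,0,0,0],[0,0,0,0,0,0]]'; python3 -m creep '[[0,0,0,0,0,0],[0,0,0,0,0,0],[0,0,0,0,0,0],[0,0,0,0,0,0],[0,0,0,0,0,0],[0,0,0,0,0,0]]' -1
```

```text
clock: 4.15
eef_pos: [0.564, 0.1833, 0.0285]
tool_rot: [0.125, 0.992, -0.0, -0.0]
ft_force: [0.3, -0.2, -0.3]
grip_width: 0.0565
grasp_force: 0.0
clock: 4.75
eef_pos: [0.5643, 0.1834, 0.0292]
tool_rot: [0.125, 0.992, 0.0, 0.0]
ft_force: [-1.4, 0.5, 5.0]
grip_width: 0.0379
grasp_force: 60.3
```

```bash
python3 - <<'E'
from h import *
save('wrist','w3.png',(220,220,420,370),4)
o=status.get_obs();print(o['grip_width'],o['ft_force'],o['eef_pos'])
E
```

```text
0.03828731922000069 [-1.22734012 -0.9260839   5.9635963 ] [0.5642692  0.18338072 0.02918941]
```

View pics/w3.png

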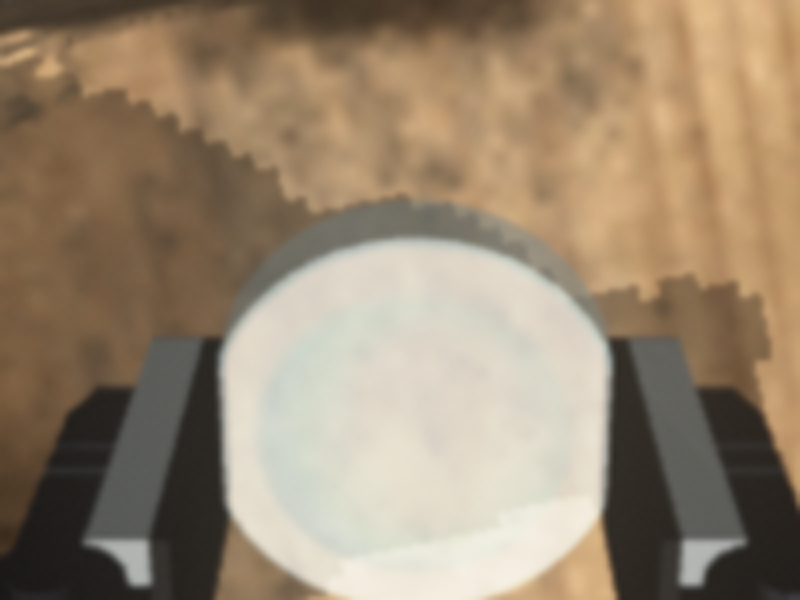

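The picture shows the lens held level between the pads, its edge sunk slightly into the soft pads, centred near px (324,325). Now I'll lift it and carry it over.

```bash
python3 -m creep '[[0,0,1,0,0,0],[0,0,3,0,0,0],[0,0,3,0,0,0],[1,-3,3,0,0,0],[1.5,-4,3,0,0,0],[1.5,-4,0,0,0,0],[1.5,-4,0,0,0,0],[1.5,-4,0,0,0,0]]'; python3 -m creep '[[1.5,-3,0,0,0,0],[1,-1.5,0,0,0,0],[0,0,0,0,0,0],[0,0,0,0,0,0],[0,0,0,0,0,0]]'
python3 - <<'E'
from h import *
o=status.get_obs();save('wrist','w4.png',(220,160,420,310),4);print(o['eef_pos'],w2px('wrist',[.642,-.051,.062]))
E
```

```text
clock: 5.6
eef_pos: [0.6339, -0.0063, 0.158]
tool_rot: [0.125, 0.992, 0.0, 0.0]
ft_force: [0.4, 0.3, -0.2]
grip_width: 0.0379
grasp_force: 60.3
clock: 6.1
eef_pos: [0.6578, -0.0488, 0.1573]
tool_rot: [0.124, 0.992, 0.0, -0.001]
ft_force: [-0.3, -0.0, -0.6]
grip_width: 0.0388
grasp_force: 60.3
[ 0.65784643 -0.04877545  0.15733943] [312.9014562  225.29631372]
```

View pics/w4.png

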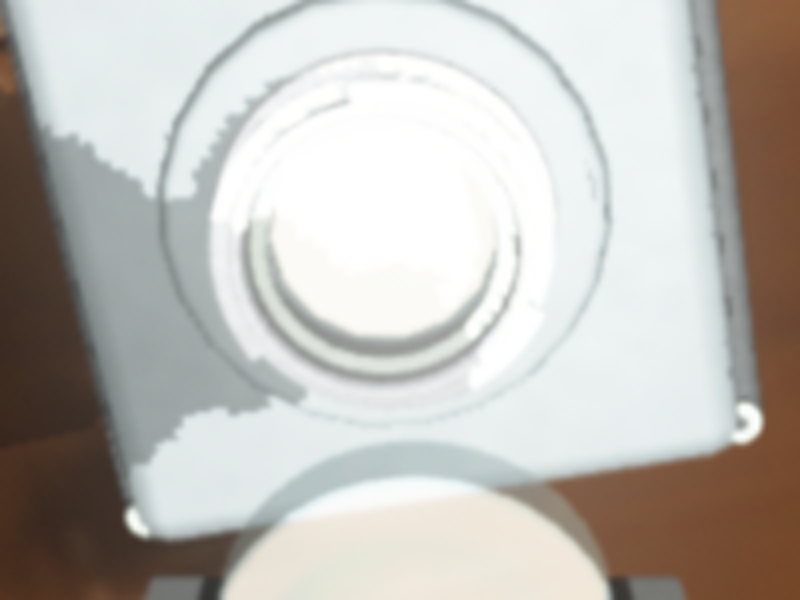

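The cell's bore edge is at crop x 246–520 with its bottom at y 380, and the outer rim spans x 210–555. Next I'll fit a projected circle.

```bash
python3 - <<'E'
from h import *
from scipy.optimize import least_squares
o=status.get_obs()
t=np.linspace(0,2*np.pi,361)
def ext(c,r,z):
    p=np.array([w2px('wrist',[c[0]+r*np.cos(a),c[1]+r*np.sin(a),z],o) for a in t]);p=(p-[220,160])*4
    return p[:,0].min(),p[:,0].max(),p[:,1].max(),p[:,1].min()
f=lambda c:np.array(ext(c,.0218,.062)[:3])-[246,520,380]
s=least_squares(f,[.642,-.051],diff_step=1e-3);print(s.x,s.fun,ext(s.x,.0218,.062),ext(s.x,.0275,.062))
# held lens shoulder-edge circle: centre at px (324.1,325) on plane TCP+.0065
L=px2z('wrist',324.1,325,o['eef_pos'][2]+.0065,o);print('lens apparent',L,L-o['eef_pos'], 'delta',s.x-L[:2])
g=lambda c:np.array(ext(c,.021,o['eef_pos'][2]+.0065)[3:])
for dx in(-.002,0,.002):print(dx,ext(o['eef_pos'][:2]+[dx,0],.021,o['eef_pos'][2]+.0065),ext(o['eef_pos'][:2]+[dx,0],.021,o['eef_pos'][2]-.0045))
E
```

```text
Traceback (most recent call last):
  File "h.py", line 19, in w2px
    K,Rw,p=cam(n,o);q=K@(Rw.T@(np.array(P)-p));return q[:2]/q[2]
           ~~~^^^^^
  File "h.py", line 10, in cam
    c=get_calibration(n);K=np.array([[c['fx'],0,c['cx']],[0,c['fy'],c['cy']],[0,0,1.]])
ValueError: time passes only in moves, steps and waits
```

```bash
sed -i 's/^def cam(n,o=None):/import functools\nget_calibration=functools.lru_cache(get_calibration)\ndef cam(n,o=None):/' h.py
cat >> h.py <<'E'
t_=np.linspace(0,2*np.pi,361)
def ext(c,r,z,o):
    K,Rw,p=cam('wrist',o)
    P=np.c_[c[0]+r*np.cos(t_),c[1]+r*np.sin(t_),0*t_+z]
    q=(K@(Rw.T@(P-p).T)).T;q=q[:,:2]/q[:,2:]
    return np.array([*q.min(0),*q.max(0)])  # xmin ymin xmax ymax
E
python3 - <<'E'
from h import *
from scipy.optimize import least_squares
o=status.get_obs();off=np.array([220,160,220,160])
f=lambda c:((ext(c,.0218,.062,o)-off)*4)[[0,2,3]]-[246,520,380]
s=least_squares(f,[.642,-.051],diff_step=1e-3);print(s.x,s.fun,(ext(s.x,.0218,.062,o)-off)*4,(ext(s.x,.0275,.062,o)-off)*4)
e=o['eef_pos']
L=px2z('wrist',324.1,325,e[2]+.0065,o);print('lens apparent',L-e,'delta',s.x-L[:2])
for dx in(-.002,0,.002):print(dx,(ext(e[:2]+[dx,0],.021,e[2]+.0065,o)-off)*4,(ext(e[:2]+[dx,0],.021,e[2]-.0045,o)-off)*4)
E
```

```text
[ 0.64074038 -0.04880674] [-1.41940165  1.42024363  0.08832286] [244.58059835 113.23569658 521.42024363 380.08832286] [208.32794593  76.03266289 557.62789469 412.81842675]
lens apparent [-0.0032597   0.00140941  0.0065    ] delta [-0.01390814 -0.00160593]
-0.002 [193.23003674 479.37538323 618.1217574  852.31957042] [207.00723913 434.78868349 605.11927021 788.67396162]
0 [199.07692118 498.07123996 622.26450282 868.03664917] [212.43518173 452.4372319  609.05073983 803.67338145]
0.002 [204.87716334 516.6115812  626.37422109 883.63379048] [217.82253353 469.94852958 612.95282673 818.56521034]
```

```bash
python3 -m creep '[[-1.5,-0.17,-2,0,0,0],[0,0,-2,0,0,0],[0,0,-2,0,0,0],[0,0,-1.6,0,0,0],[0,0,0,0,0,0],[0,0,0,0,0,0],[0,0,0,0,0,0]]'
python3 - <<'E'
from h import *
o=status.get_obs();save('wrist','w5.png',(220,200,420,350),4);print(o['eef_pos'])
off=np.array([220,200,220,200]);e=o['eef_pos']
print('lens bottom',(ext(e[:2]+[-.0017,.0012],.021,e[2]-.0045,o)-off)*4)
print('rim out',(ext(e[:2]+[-.0017,.0012],.0275,.062,o)-off)*4,'bore',(ext(e[:2]+[-.0017,.0012],.0218,.062,o)-off)*4)
E
```

```text
clock: 6.85
eef_pos: [0.6443, -0.0511, 0.083]
tool_rot: [0.125, 0.992, 0.0, 0.001]
ft_force: [-0.3, -0.7, 0.1]
grip_width: 0.0382
grasp_force: 60.3
[ 0.6443145  -0.05114132  0.08304779]
lens bottom [218.71416723 274.87154488 616.84395756 628.18845796]
rim out [178.95757436 161.97123348 655.45485713 592.0053584 ] bore [228.44381826 210.62296806 606.0053526  551.21650256]
```

View pics/w5.png

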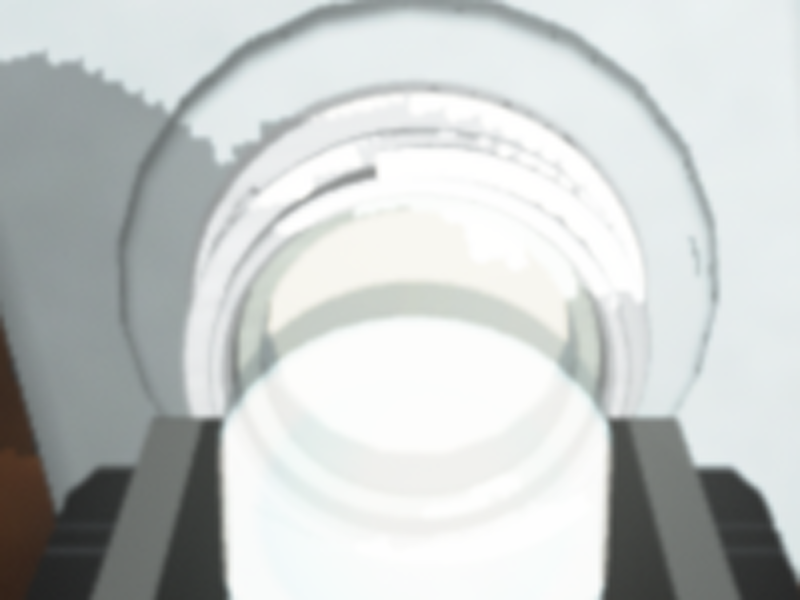

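The rim is centred laterally (mid x about 418 against 417 predicted) and about 14 crop px higher than the held lens's axis, so it needs about 1.7 mm toward −x. That agrees with the earlier fit.

```bash
python3 -m creep '[[-0.17,0.02,-0.7,0,0,0],[0,0,-0.7,0,0,0],[0,0,0,0,0,0],[0,0,0,0,0,0]]'; python3 -m creep '[[0,0,-0.15,0,0,0],[0,0,-0.15,0,0,0],[0,0,0,0,0,0]]'
```

```text
clock: 7.3
eef_pos: [0.6414, -0.0515, 0.0671]
tool_rot: [0.125, 0.992, -0.0, -0.0]
ft_force: [0.2, -0.1, -0.7]
grip_width: 0.0381
grasp_force: 60.3
clock: 7.6
eef_pos: [0.6422, -0.0513, 0.0648]
tool_rot: [0.125, 0.992, 0.0, 0.0]
ft_force: [0.4, 0.4, 0.1]
grip_width: 0.0376
grasp_force: 60.4
```

```bash
python3 -m creep '[[0,0,-0.1,0,0,0],[0,0,-0.1,0,0,0],[0,0,0,0,0,0]]'
```

```text
clock: 7.9
eef_pos: [0.6423, -0.0511, 0.0626]
tool_rot: [0.125, 0.992, 0.0, 0.0]
ft_force: [2.8, 1.5, 0.3]
grip_width: 0.0385
grasp_force: 60.4
```

```bash
python3 -m creep '[[0.02,0.01,-0.07,0,0,0],[0,0,0,0,0,0]]';python3 -m creep '[[0,0,-0.07,0,0,0],[0,0,0,0,0,0]]'
```

```text
clock: 8.1
eef_pos: [0.6423, -0.0511, 0.0619]
tool_rot: [0.125, 0.992, 0.0, 0.0]
ft_force: [1.7, 1.8, 0.4]
grip_width: 0.0378
grasp_force: 60.4
clock: 8.3
eef_pos: [0.6423, -0.0512, 0.0615]
tool_rot: [0.125, 0.992, 0.0, 0.0]
ft_force: [1.6, 2.2, 1.9]
grip_width: 0.0385
grasp_force: 60.6
```

```bash
python3 -m creep '[[0.02,0.03,-0.06,0,0,0],[0,0,0,0,0,0],[0,0,0,0,0,0]]'
```

```text
clock: 8.6
eef_pos: [0.6423, -0.0511, 0.0613]
tool_rot: [0.125, 0.992, -0.0, 0.0]
ft_force: [0.0, 1.2, 5.0]
grip_width: 0.0384
grasp_force: 61.0
```

```bash
python3 -m creep '[[0,0,0.05,0,0,0],[0,0,0,0,0,0],[0,0,0,0,0,0],[0,0,0,0,0,0],[0,0,0,0,0,0]]' 0.6;python3 -m creep '[[0,0,2,0,0,0],[0,0,3,0,0,0],[1,0,3,0,0,0],[1,0,3,0,0,0],[0,0,0,0,0,0],[0,0,0,0,0,0]]' 1
python3 - <<'E'
from h import *
o=status.get_obs();e=o['eef_pos'];print(e)
for r,z in((.021,.068),(.0165,.068),(.0218,.062),(.0275,.062)):print(r,(ext([.6405,-.0498],r,z,o)-[240,160,240,160])*3.5)
save('wrist','w6.png',(240,160,400,300),3.5)
E
```

```text
clock: 9.1
eef_pos: [0.6418, -0.0512, 0.0606]
tool_rot: [0.125, 0.992, -0.0, -0.0]
ft_force: [-0.2, 0.5, -0.1]
grip_width: 0.0684
grasp_force: 0.0
clock: 9.7
eef_pos: [0.6627, -0.0511, 0.1718]
tool_rot: [0.125, 0.992, -0.0, 0.001]
ft_force: [0.5, -0.3, -0.6]
grip_width: 0.0852
grasp_force: 0.0
[ 0.66271756 -0.05112033  0.17176835]
0.021 [152.84355859  64.38271763 380.67198236 286.02097174]
0.0165 [177.27583113  89.29195664 356.25692015 263.3883054 ]
0.0218 [151.61247636  54.52617554 382.93293802 279.99207311]
0.0275 [121.32482106  23.16957023 413.1886742  307.71251702]
```

View pics/w6.png

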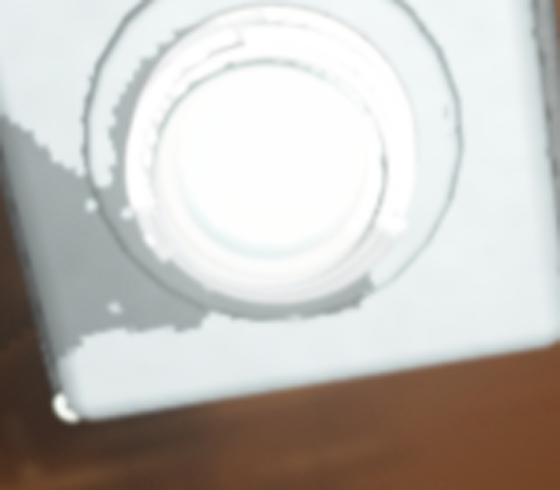

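The lens is seated concentric and flat in the cell: its outline spans crop x 158–385, as predicted. On to the ring.

```bash
python3 -m creep '[[-1,-3,0,0,0,-7.5],[-1,-3,0,0,0,-7.5],[-1,-3,0,0,0,-7.5],[-1,-3,0,0,0,-7.5],[-1,-3,0,0,0,-7.5],[-1,-3,0,0,0,-7.5],[-0.7,-2.7,0,0,0,-7.5],[0,0,0,0,0,0]]'
python3 -m creep '[[0,0,0,0,0,0],[0,0,0,0,0,0]]'
python3 - <<'E'
from h import *
o=status.get_obs();e=o['eef_pos']
print(e,o['joint_pos'],R.from_quat(o['tool_rot']).as_matrix()[:,1])
print('bottle',px2z('scene',410,327,0),px2z('side',316,210,0))
im=camera('wrist');cv2.imwrite('pics/r1.png',im[:,:,::-1])
c=w2px('wrist',[.5955,-.258,.023],o);print(c,ext([.5955,-.258],.0315,.023,o),ext([.5955,-.258],.0175,.023,o))
g=cv2.cvtColor(im,cv2.COLOR_RGB2GRAY);x,y=c.astype(int);w=g[y-60:y+60:6,x-60:x+60:5]
for r in w:print(' '.join(f'{v:3d}' for v in r))
E
```

```text
clock: 10.55
eef_pos: [0.5925, -0.2613, 0.1689]
tool_rot: [0.554, 0.833, -0.001, -0.002]
ft_force: [-0.3, -0.6, -1.1]
grip_width: 0.0856
grasp_force: 0.0
clock: 10.75
eef_pos: [0.5948, -0.2569, 0.1699]
tool_rot: [0.55, 0.835, 0.0, -0.001]
ft_force: [0.1, 0.1, -0.4]
grip_width: 0.0854
grasp_force: 0.0
[ 0.59476226 -0.25692176  0.16993531] [-4.07972049e-01  5.69162967e-01  3.39275087e-01  1.34312294e+00
  4.46838279e-04  7.57383142e-01] [ 0.91892758  0.39442449 -0.00119672]
bottle [ 0.75741518 -0.22268098  0.        ] [ 0.75973285 -0.20550895  0.        ]
[324.75072856 226.80066273] [283.76947345 186.09144485 365.74505708 264.88027773] [301.9902561  204.52624583 347.51472755 248.26409904]
 87  85  88  84  83  80  75  77  76  72  68  65  65  63  62  62  61  63  38  57  55  53  52  50
 88  84  88  92  87  79  76  77  73  73  69  69  73  65  63  63  61  59  54  57  55  54  55  51
 89  85  88  91  87  79  74  73  73  71  69  68  66  64  62  62  65  45  58  57  56  54  55  52
 85  84  88  90  83  80  79  74  74  92 150 208 226 219 169 117  78  60  60  59  57  54  55  54
 77  82  88  90  81 
[... 815 characters left out ...]
 246 247 246 106  61  62  58
 78  74  75  76  75  77 245 246 246 246 233 150 101  99 190 245 245 246 246 199  64  59  58  58
 74  72  70  68  70  69  74 241 230 109 244 245 246 246 245 246 246 247 184  70  61  61  59  59
 76  73  69  67  66  66  65  64 157 244 245 244 245 245 247 246 233  83  80  66  79  66  61  60
 48  48  49  49  56  64  64  62  64  64  73 124 142 129  86  57  55  64  73  65  67  61  61  61
 46  46  48  49  48  48  55  54  53  45  51  52  53  55  53  53  57  60  57  52  53  64  62  62
 45  46  46  47  46  45  45  47  46  55  50  51  76  51  52  53  59  53  51  50  50  66  65  61
 44  44  45  45  44  45  44  47  44  47  49  50  50  64  51  57  56  50  50  49  51  66  63  61
```

```bash
python3 - <<'E'
from h import *
from scipy.optimize import least_squares
o=status.get_obs();e=o['eef_pos']
im=cv2.imread('pics/r1.png');g=cv2.cvtColor(im,cv2.COLOR_BGR2GRAY)
x0,y0,s=264,166,4
G=cv2.resize(g[y0:y0+120,x0:x0+120],None,fx=s,fy=s,interpolation=cv2.INTER_LINEAR)
B=(G>155).astype(np.uint8)
cs,h=cv2.findContours(B,cv2.RETR_CCOMP,cv2.CHAIN_APPROX_NONE)
tr=lambda p:(np.asarray(p,float)+.5)/s-.5+[x0,y0]
for c,hh in zip(cs,h[0]):
    a=cv2.contourArea(c)/s**2
    if a<2:continue
    p=tr(c[:,0]);P=np.array([px2z('wrist',u,v,.023,o) for u,v in p])[:,:2]
    f=lambda q:np.hypot(*(P-q[:2]).T)-q[2]
    q=least_squares(f,[*P.mean(0),.02],loss='soft_l1',f_scale=.0005).x
    print('hole' if hh[3]>=0 else 'outer',round(a,1),q.round(4),P.mean(0).round(4))
    if hh[3]<0:C=q[:2]
    elif a<60:d=P.mean(0)-C;print('   notch',np.hypot(*d),np.degrees(np.arctan2(d[1],d[0])))
Rt=R.from_quat(o['tool_rot']).as_matrix();print('tool-frame offset',Rt.T@np.r_[C-e[:2],0],'toolx',Rt[:,0],'tooly',Rt[:,1])
E
```

```text
outer 3.8 [ 0.6228 -0.3129  0.012 ] [ 0.6177 -0.3021]
outer 5067.7 [ 0.5954 -0.2554  0.0314] [ 0.5951 -0.2545]
hole 18.4 [ 0.5908 -0.28    0.002 ] [ 0.5908 -0.28  ]
   notch 0.025040734749012077 -100.61956617558785
hole 20.1 [ 0.6188 -0.2481  0.002 ] [ 0.6188 -0.2481]
   notch 0.0245012480121103 17.315825580367306
hole 1561.9 [ 0.5954 -0.2555  0.0174] [ 0.5954 -0.2554]
hole 21.1 [ 0.5771 -0.2398  0.002 ] [ 0.5771 -0.2398]
   notch 0.02403845390767279 139.70932626516029
tool-frame offset [1.14404751e-03 8.53327946e-04 8.21686748e-07] toolx [-0.3948118   0.91876101  0.0013572 ] tooly [ 9.18761062e-01  3.94813090e-01 -8.56660379e-04]
```

```bash
python3 -m creep '[[0,-0.08,-4,0,0,0],[0,0,-4,0,0,0],[0,0,-4,0,0,0],[0,0,-3,0,0,0],[0,0,-1,0,0,0],[0,0,0,0,0,0],[0,0,0,0,0,0]]'
python3 -m creep '[[0,0,-0.4,0,0,0],[0,0,-0.4,0,0,0],[0,0,0,0,0,0],[0,0,0,0,0,0]]' 0.8
```

```text
clock: 11.5
eef_pos: [0.5966, -0.2588, 0.0126]
tool_rot: [0.551, 0.835, 0.0, 0.001]
ft_force: [-0.1, -0.1, 0.6]
grip_width: 0.0852
grasp_force: 0.0
clock: 11.9
eef_pos: [0.5953, -0.259, 0.0035]
tool_rot: [0.551, 0.834, 0.0, 0.0]
ft_force: [-0.3, -0.4, -0.3]
grip_width: 0.0767
grasp_force: 0.0
```

```bash
cat > ring.py <<'E'
from h import *
from scipy.optimize import least_squares
def ring(zt,f,thr=155,rr=.0175):
    o=status.get_obs();e=o['eef_pos'];im=camera('wrist');o2=status.get_obs();cv2.imwrite('pics/'+f,im[:,:,::-1])
    g=cv2.cvtColor(im,cv2.COLOR_RGB2GRAY);s=2
    G=cv2.resize(g,None,fx=s,fy=s);B=(G>thr).astype(np.uint8)
    cs,h=cv2.findContours(B,cv2.RETR_CCOMP,cv2.CHAIN_APPROX_NONE)
    Rt=R.from_quat(o['tool_rot']).as_matrix();out=[]
    print('eef',e,o2['eef_pos'])
    for c in cs:
        a=cv2.contourArea(c)/s**2
        if a<25:continue
        p=(c[:,0]+.5)/s-.5;P=np.array([px2z('wrist',u,v,zt,o) for u,v in p])[:,:2]
        if np.hypot(*(P.mean(0)-e[:2]))>.05:continue
        q=least_squares(lambda q:np.hypot(*(P-q[:2]).T)-q[2],[*P.mean(0),.02],loss='soft_l1',f_scale=.0005).x
        print(round(a,1),p.mean(0).round(1),q.round(4),'mean',P.mean(0).round(4),'tool off mm',((Rt.T@np.r_[q[:2]-e[:2],0])*1e3).round(2))
E
python3 -c "
from ring import *
ring(.023,'r2.png')"
```

```text
eef [ 0.59528565 -0.25899828  0.00345271] [ 0.59528472 -0.25899816  0.00339909]
573.0 [328.4 442.9] [ 0.6136 -0.2974  0.0061] mean [ 0.6133 -0.2978] tool off mm [-4.249e+01  1.730e+00  2.000e-02]
170.4 [328.8 443.1] [ 0.6135 -0.2978  0.0033] mean [ 0.6135 -0.2978] tool off mm [-4.286e+01  1.530e+00  2.000e-02]
50.1 [295.9 362.5] [ 0.5754 -0.2972  0.032 ] mean [ 0.5872 -0.2676] tool off mm [-27.34 -33.34  -0.  ]
409.2 [451.3 339.3] [ 0.6175 -0.2584  0.0293] mean [ 0.6352 -0.2364] tool off mm [-8.170e+00  2.062e+01  1.000e-02]
396.0 [192.7 343.3] [ 0.5925 -0.2796  0.044 ] mean [ 0.5497 -0.2748] tool off mm [-17.9  -10.65   0.  ]
21695.6 [322.8 320.1] [ 0.5944 -0.2538  0.0321] mean [ 0.59   -0.2486] tool off mm [ 5.1   1.23 -0.  ]
103.4 [291.4 391. ] [ 0.5904 -0.2801  0.0024] mean [ 0.5904 -0.2801] tool off mm [-17.52 -12.79   0.  ]
112.4 [394.9 349.7] [ 0.6184 -0.2483  0.0024] mean [ 0.6184 -0.2483] tool off mm [7.500e-01 2.545e+01 1.000e-02]
6112.8 [327.9 342.5] [ 0.5949 -0.2556  0.0172] mean [ 0.5948 -0.2554] tool off mm [ 3.23  0.97 -0.  ]
92.6 [297.6 290. ] [ 0.5768 -0.24    0.002 ] mean [ 0.5767 -0.24  ] tool off mm [ 2.473e+01 -9.590e+00 -1.000e-02]
```

```bash
python3 -m creep '[[-0.05,0.12,-0.3,0,0,0],[0,0,0,0,0,0],[0,0,0,0,0,0]]'; python3 -m creep '[[0,0,0,0,0,0],[0,0,0,0,0,0],[0,0,0,0,0,0],[0,0,0,0,0,0],[0,0,0,0,0,0]]' -1
```

```text
clock: 12.25
eef_pos: [0.5944, -0.2576, -0.0002]
tool_rot: [0.551, 0.835, -0.0, -0.0]
ft_force: [-0.0, -0.1, 0.9]
grip_width: 0.0766
grasp_force: 0.0
clock: 12.75
eef_pos: [0.5952, -0.2579, 0.0008]
tool_rot: [0.551, 0.835, 0.0, 0.001]
ft_force: [-0.7, 0.3, 4.9]
grip_width: 0.0607
grasp_force: 65.3
```

```bash
python3 -c "
from ring import *
ring(.023,'r3.png')" | grep -v e-0; python3 -m creep '[[0,0,1,0,0,0],[0,0,3,0,0,0],[0,0,4,0,0,0],[0,0,4,0,0,0],[0,0,2,0,0,0],[0,0,0,0,0,0]]'
```

```text
eef [ 0.59520309 -0.25789053  0.00079707] [ 0.59520597 -0.25788152  0.00080609]
247.4 [329.1 444.1] [ 0.6133 -0.2961  0.0052] mean [ 0.6126 -0.2946] tool off mm [-42.25   1.61   0.05]
632.4 [427.7 343.6] [ 0.6032 -0.2605  0.0334] mean [ 0.6268 -0.239 ] tool off mm [-5.52  6.29  0.01]
21984.1 [320.2 328.9] [ 0.5934 -0.2546  0.032 ] mean [ 0.5898 -0.2497] tool off mm [ 3.7  -0.33 -0.  ]
6253.5 [323.1 349.8] [ 0.5938 -0.2564  0.0172] mean [ 0.5936 -0.2562] tool off mm [ 1.9  -0.75 -0.  ]
96.5 [292.3 297.2] [ 0.5757 -0.2408  0.002 ] mean [ 0.5757 -0.2408] tool off mm [ 23.35 -11.27  -0.04]
clock: 13.4
eef_pos: [0.5968, -0.2586, 0.1443]
tool_rot: [0.551, 0.834, 0.001, 0.004]
ft_force: [0.8, 0.1, -0.6]
grip_width: 0.061
grasp_force: 65.3
```

```bash
python3 -c "
from h import *
c=get_calibration('wrist');T=np.array(c['tool_from_camera']);print(T.round(4));K,_,_=cam('wrist');print(K)
for h in(-.15,-.1,-.05,0,.0065,.022,.03):
  q=K@(T[:3,:3].T@(np.array([0,0,-h])-T[:3,3]));print(h,q[:2]/q[2])
print(px2z('wrist',324.1,325,status.get_obs()['eef_pos'][2]+.0065)-status.get_obs()['eef_pos'])
o=status.get_obs();print(o['eef_pos'],o['tool_rot'])
"
```

```text
[[ 6.000e-04 -9.470e-01 -3.212e-01  8.370e-02]
 [ 1.000e+00  5.000e-04  2.000e-04 -7.000e-04]
 [-1.000e-04 -3.212e-01  9.470e-01 -1.425e-01]
 [ 0.000e+00  0.000e+00  0.000e+00  1.000e+00]]
[[392.08334068   0.         323.33818553]
 [  0.         392.08334068 242.73330675]
 [  0.           0.           1.        ]]
-0.15 [324.190158   223.74156013]
-0.1 [324.35227873 244.78443698]
-0.05 [324.58778736 275.35288472]
0 [324.96109338 323.80709909]
0.0065 [325.02630063 332.27084259]
0.022 [325.20476772 355.43543637]
0.03 [325.31224164 369.38529087]
[-0.00168037  0.00290306  0.0065    ]
[ 0.59677191 -0.25862496  0.14431445] [5.51003417e-01 8.34494587e-01 6.26820527e-04 3.69136609e-03]
```

```bash
python3 -c "
from h import *
c=get_calibration('wrist');T=np.array(c['tool_from_camera']);K,_,_=cam('wrist')
def pr(P):
  q=(K@(T[:3,:3].T@(P-T[:3,3]).T)).T;return q[:,:2]/q[:,2:]
def circ(x,y,r,h):return pr(np.c_[x+r*np.cos(t_),y+r*np.sin(t_),0*t_-h])
for x in(0,.001,.002,.003):
  a=circ(x,0,.021,.0065);b=circ(x,0,.021,-.0045);r=circ(x,0,.0175,.0222)
  print(x,'lens top-edge ymin',a[:,1].min(),'bottom ymin',b[:,1].min(),'ring hole mean',r[:-1].mean(0),r.min(0),r.max(0))
im=cv2.imread('pics/r3.png',0);B=(im>155).astype(np.uint8)
cs,_=cv2.findContours(B,cv2.RETR_CCOMP,cv2.CHAIN_APPROX_NONE)
for c in cs:
  if 5500<cv2.contourArea(c)<7000:print(c[:,0].min(0),c[:,0].max(0))
"
```

```text
0 lens top-edge ymin 283.97714206365526 bottom ymin 272.5872865315241 ring hole mean [325.20862155 354.93400175] [276.44863079 312.40723204] [373.97020613 395.79566785]
0.001 lens top-edge ymin 281.56808784703696 bottom ymin 270.31301246244425 ring hole mean [325.21445638 352.54410954] [276.34282374 309.82042783] [374.08768078 393.59122508]
0.002 lens top-edge ymin 279.1485970590526 bottom ymin 268.02953234808706 ring hole mean [325.220318   350.14323753] [276.23653106 307.22127242] [374.20569459 391.37706843]
0.003 lens top-edge ymin 276.7186017320713 bottom ymin 265.7367901772939 ring hole mean [325.22620662 347.73130983] [276.1297494  304.60967713] [374.32425126 389.15313355]
[274 308] [372 391]
```

```bash
python3 -m creep '[[0.6,2.9,0,0,0,7.48],[0.7,3,0,0,0,7.48],[0.7,3,0,0,0,7.48],[0.7,3,0,0,0,7.48],[0.7,3,0,0,0,7.48],[0.7,3,0,0,0,7.48],[0.61,2.76,0,0,0,7.48],[0,0,0,0,0,0]]'; python3 -m creep '[[0,0,-3,0,0,0],[0,0,-3,0,0,0],[0,0,-0.5,0,0,0],[0,0,0,0,0,0],[0,0,0,0,0,0],[0,0,0,0,0,0]]'
python3 -c "
from h import *
o=status.get_obs();print(o['joint_pos'],np.degrees(np.arctan2(*R.from_quat(o['tool_rot']).as_matrix()[1::-1,1])),o['ft_torque'])"
```

```text
clock: 14.2
eef_pos: [0.6409, -0.047, 0.1372]
tool_rot: [0.123, 0.992, 0.001, -0.002]
ft_force: [0.1, 0.3, -1.3]
grip_width: 0.0603
grasp_force: 65.2
clock: 14.8
eef_pos: [0.643, -0.0515, 0.0768]
tool_rot: [0.127, 0.992, 0.0, 0.002]
ft_force: [-0.4, -0.8, -0.9]
grip_width: 0.0605
grasp_force: 65.3
[-7.98442527e-02  6.20213425e-01  1.77460205e-01  1.12500923e+00
 -6.92991152e-05  1.73951770e-01] 75.45859229324977 [-0.02155644  0.01855712 -0.03867222]
```

```bash
python3 -m creep '[[0,0,-0.5,0,0,0],[0,0,0,0,0,0],[0,0,0,0,0,0],[0,0,0,0,0,0]]'
```

```text
clock: 15.2
eef_pos: [0.6418, -0.051, 0.0703]
tool_rot: [0.126, 0.992, -0.0, 0.0]
ft_force: [0.2, -0.2, -0.2]
grip_width: 0.0607
grasp_force: 65.3
```

```bash
python3 -m creep '[[0.03,0,-0.3,0,0,0],[0,0,-0.2,0,0,0],[0,0,-0.2,0,0,0],[0,0,0,0,0,0]]';python3 -m creep '[[0,0,-0.15,0,0,0],[0,0,-0.15,0,0,0],[0,0,0,0,0,0]]'
```

```text
clock: 15.6
eef_pos: [0.6417, -0.051, 0.0624]
tool_rot: [0.126, 0.992, -0.0, -0.001]
ft_force: [-0.1, 0.5, -1.9]
grip_width: 0.0604
grasp_force: 65.3
clock: 15.9
eef_pos: [0.642, -0.0509, 0.0598]
tool_rot: [0.126, 0.992, 0.0, -0.0]
ft_force: [-0.4, 0.5, -2.2]
grip_width: 0.0606
grasp_force: 65.3
```

```bash
python3 -m creep '[[0,0,-0.1,0,0,0],[0,0,-0.1,0,0,0],[0,0,0,0,0,0]]';python3 -m creep '[[0,0,-0.1,0,0,0],[0,0,0,0,0,0],[0,0,0,0,0,0]]'
```

```text
clock: 16.2
eef_pos: [0.6421, -0.0509, 0.058]
tool_rot: [0.126, 0.992, 0.0, 0.0]
ft_force: [0.1, 1.2, -1.1]
grip_width: 0.0606
grasp_force: 65.3
clock: 16.5
eef_pos: [0.6421, -0.0509, 0.057]
tool_rot: [0.126, 0.992, 0.0, 0.0]
ft_force: [0.4, 1.1, -1.1]
grip_width: 0.061
grasp_force: 65.3
```

```bash
python3 -m creep '[[0,0,-0.07,0,0,0],[0,0,0,0,0,0],[0,0,0,0,0,0]]';python3 -m creep '[[0,0,-0.07,0,0,0],[0,0,0,0,0,0],[0,0,0,0,0,0]]'
```

```text
clock: 16.8
eef_pos: [0.6422, -0.051, 0.0569]
tool_rot: [0.126, 0.992, 0.0, 0.0]
ft_force: [-1.2, 1.0, 2.8]
grip_width: 0.0608
grasp_force: 65.7
clock: 17.1
eef_pos: [0.6423, -0.0509, 0.0568]
tool_rot: [0.126, 0.992, 0.0, 0.001]
ft_force: [-2.2, 1.5, 6.2]
grip_width: 0.0605
grasp_force: 66.1
```

```bash
cat > s.py <<'E'
from h import *
o=status.get_obs();print('T',o['ft_torque'].round(3),'F',o['ft_force'].round(1),'z',o['eef_pos'][2].round(4),'yaw',round(float(np.degrees(np.arctan2(*R.from_quat(o['tool_rot']).as_matrix()[1::-1,1]))),2),'q6',o['joint_pos'][5].round(3),'w',o['grip_width'].round(4),'t',o['clock'])
E
python3 s.py; python3 -m creep '[[0,0,-0.025,0,0,-5],[0,0,-0.025,0,0,-5],[0,0,-0.025,0,0,-5],[0,0,0,0,0,0],[0,0,0,0,0,0]]' >/dev/null; python3 s.py
python3 -m creep '[[0,0,-0.025,0,0,-5],[0,0,-0.025,0,0,-5],[0,0,0,0,0,0],[0,0,0,0,0,0]]' >/dev/null; python3 s.py
```

```text
Traceback (most recent call last):
  File "s.py", line 2, in <module>
    o=status.get_obs();print('T',o['ft_torque'].round(3),'F',o['ft_force'].round(1),'z',o['eef_pos'][2].round(4),'yaw',round(float(np.degrees(np.arctan2(*R.from_quat(o['tool_rot']).as_matrix()[1::-1,1]))),2),'q6',o['joint_pos'][5].round(3),'w',o['grip_width'].round(4),'t',o['clock'])
                                                                                                                                                                                                                                                    ^^^^^^^^^^^^^^^^^^^^^
AttributeError: 'float' object has no attribute 'round'
Traceback (most recent call last):
  File "s.py", line 2, in <module>
    o=status.get_obs();print('T',o['ft_torque'].round(3),'F',o['ft_force'].round(1),'z',o['eef_pos'][2].round(4),'yaw',round(float(np.degrees(np.arctan2(*R.from_quat(o['tool_rot']).as_matrix()[1::-1,1]))),2),'q6',o['joint_pos'][5].round(3),'w',o['grip_width'].round(4),'t',o['clock'])
                                                                    
[... 230 characters left out ...]
as no attribute 'round'
Traceback (most recent call last):
  File "s.py", line 2, in <module>
    o=status.get_obs();print('T',o['ft_torque'].round(3),'F',o['ft_force'].round(1),'z',o['eef_pos'][2].round(4),'yaw',round(float(np.degrees(np.arctan2(*R.from_quat(o['tool_rot']).as_matrix()[1::-1,1]))),2),'q6',o['joint_pos'][5].round(3),'w',o['grip_width'].round(4),'t',o['clock'])
                                                                                                                                                                                                                                                    ^^^^^^^^^^^^^^^^^^^^^
AttributeError: 'float' object has no attribute 'round'
```

```bash
sed -i "s/o\['grip_width'\].round(4)/o['grip_width']/" s.py; python3 s.py
```

```text
T [ 0.147  0.172 -0.066] F [-0.5 -0.   5.1] z 0.0555 yaw 50.48 q6 0.61 w 0.060548707591117794 t 18.0
```

```bash
python3 -m creep '[[0,0,-0.025,0,0,-5],[0,0,-0.025,0,0,-5],[0,0,0,0,0,0],[0,0,0,0,0,0]]' >/dev/null; python3 s.py
python3 -m creep '[[0,0,-0.025,0,0,-5],[0,0,-0.025,0,0,-5],[0,0,0,0,0,0],[0,0,0,0,0,0]]' >/dev/null; python3 s.py
```

```text
T [ 0.158  0.215 -0.11 ] F [-1.9  0.7  6. ] z 0.0551 yaw 40.48 q6 0.785 w 0.060543343980692964 t 18.4
T [ 0.113  0.259 -0.121] F [0.  1.2 4.9] z 0.0545 yaw 30.48 q6 0.959 w 0.06043081712491575 t 18.8
```

```bash
for i in 1; do python3 -m creep '[[0,0,-0.025,0,0,-5],[0,0,-0.025,0,0,-5],[0,0,0,0,0,0],[0,0,0,0,0,0]]' >/dev/null; python3 s.py; done
python3 -m creep '[[0,0,-0.025,0,0,-5],[0,0,-0.025,0,0,-5],[0,0,0,0,0,0],[0,0,0,0,0,0]]' >/dev/null; python3 s.py
```

```text
T [ 0.136  0.309 -0.068] F [-1.3  1.6  6.1] z 0.054 yaw 20.48 q6 1.134 w 0.06080654358556321 t 19.2
T [ 0.143  0.428 -0.075] F [-1.3  0.4  6. ] z 0.0535 yaw 10.48 q6 1.308 w 0.06058312624062527 t 19.6
```

```bash
python3 -m creep '[[0,0,-0.025,0,0,-5],[0,0,-0.025,0,0,-5],[0,0,0,0,0,0],[0,0,0,0,0,0]]' >/dev/null; python3 s.py
python3 -m creep '[[0,0,-0.025,0,0,-5],[0,0,-0.025,0,0,-5],[0,0,0,0,0,0],[0,0,0,0,0,0]]' >/dev/null; python3 s.py
```

```text
T [ 0.22   0.361 -0.164] F [-1.6  1.6  6.7] z 0.053 yaw 0.49 q6 1.483 w 0.06097228111622087 t 20.0
T [ 0.271  0.416 -0.067] F [-0.6  1.7  6.2] z 0.0525 yaw -9.51 q6 1.657 w 0.06071485838180222 t 20.4
```

```bash
python3 -m creep '[[0,0,-0.025,0,0,-5],[0,0,-0.025,0,0,-5],[0,0,0,0,0,0],[0,0,0,0,0,0]]' >/dev/null; python3 s.py
python3 -m creep '[[0,0,-0.025,0,0,-5],[0,0,-0.025,0,0,-5],[0,0,0,0,0,0],[0,0,0,0,0,0]]' >/dev/null; python3 s.py
```

```text
T [ 0.31   0.282 -0.148] F [-0.9  1.   6.3] z 0.052 yaw -19.51 q6 1.832 w 0.060792406319251716 t 20.8
T [ 0.331  0.224 -0.064] F [0.  0.9 5.5] z 0.0515 yaw -29.51 q6 2.006 w 0.06093147426419114 t 21.2
```

```bash
python3 -m creep '[[0,0,-0.025,0,0,-5],[0,0,-0.025,0,0,-5],[0,0,0,0,0,0],[0,0,0,0,0,0]]' >/dev/null; python3 s.py
python3 -m creep '[[0,0,0,0,0,-5],[0,0,0,0,0,0],[0,0,0,0,0,0]]' >/dev/null; python3 s.py
```

```text
T [ 0.31   0.295 -0.046] F [-0.4  0.8  5.3] z 0.0512 yaw -39.51 q6 2.181 w 0.060296292374836406 t 21.6
T [ 0.27   0.258 -0.106] F [-1.8  1.6  6.4] z 0.0512 yaw -44.51 q6 2.268 w 0.060673663266664554 t 21.9
```

```bash
python3 -m creep '[[0,0,0.02,0,0,-5],[0,0,0,0,0,0],[0,0,0,0,0,0]]' >/dev/null; python3 s.py
python3 -m creep '[[0,0,0.02,0,0,-5],[0,0,0,0,0,0],[0,0,0,0,0,0]]' >/dev/null; python3 s.py
```

```text
T [ 0.192  0.228 -0.014] F [-1.7  1.5  6.2] z 0.0513 yaw -49.51 q6 2.355 w 0.06079389884072843 t 22.2
T [ 0.216  0.303 -0.106] F [-0.8  1.1  5.1] z 0.0513 yaw -54.48 q6 2.442 w 0.06052830257815306 t 22.5
```

```bash
python3 -m creep '[[0,0,0.02,0,0,-4],[0,0,0,0,0,0],[0,0,0,0,0,0]]' >/dev/null; python3 s.py
python3 -m creep '[[0,0,0,0,0,-4],[0,0,0,0,0,0],[0,0,0,0,0,0]]' >/dev/null; python3 s.py
```

```text
T [ 0.195  0.264 -0.02 ] F [-1.2  1.7  6.4] z 0.0513 yaw -58.4 q6 2.511 w 0.06088093891838304 t 22.8
T [ 0.23   0.235 -0.058] F [-0.8  1.1  5.9] z 0.0513 yaw -62.41 q6 2.58 w 0.06042079404018802 t 23.1
```

```bash
python3 -m creep '[[0,0,0,0,0,-4],[0,0,0,0,0,0],[0,0,0,0,0,0]]' >/dev/null; python3 s.py
```

```text
T [ 0.153  0.274 -0.075] F [-1.5  1.   5.5] z 0.0512 yaw -66.41 q6 2.65 w 0.060616529409786415 t 23.4
```

```bash
python3 -m creep '[[0,0,-0.01,0,0,-3],[0,0,0,0,0,0],[0,0,0,0,0,0]]' >/dev/null; python3 s.py; python3 -m creep '[[0,0,0,0,0,0]]' >/dev/null; python3 s.py
```

```text
T [ 0.188  0.273 -0.03 ] F [-1.2  1.1  5.2] z 0.0511 yaw -69.4 q6 2.703 w 0.060584607766823256 t 23.7
T [ 0.181  0.216 -0.071] F [-2.1  1.   5.9] z 0.0511 yaw -69.4 q6 2.703 w 0.060455073488747214 t 23.8
```

```bash
echo "print('tau6',o['tau'][5].round(3))">>s.py; python3 s.py|tail -1; for i in 1; do python3 -m creep '[[0,0,-0.01,0,0,-3],[0,0,0,0,0,0],[0,0,0,0,0,0]]' >/dev/null; python3 s.py;done; python3 -m creep '[[0,0,0,0,0,0]]' >/dev/null; python3 s.py
```

```text
tau6 -0.048
T [ 0.161  0.214 -0.074] F [-1.2  1.2  5.6] z 0.051 yaw -72.4 q6 2.755 w 0.06034832300447405 t 24.1
tau6 -0.038
T [ 0.121  0.243 -0.053] F [-0.8  0.7  6.4] z 0.051 yaw -72.4 q6 2.755 w 0.060565118379060666 t 24.2
tau6 -0.041
```

```bash
python3 -m creep '[[0,0,0.05,0,0,0],[0,0,0,0,0,0],[0,0,0,0,0,0]]' >/dev/null; python3 s.py; python3 -m creep '[[0,0,0.05,0,0,0],[0,0,0,0,0,0],[0,0,0,0,0,0]]' >/dev/null; python3 s.py
```

```text
T [-0.016  0.038  0.028] F [-0.1  1.2  3.6] z 0.051 yaw -72.47 q6 2.756 w 0.06040554261165955 t 24.5
tau6 0.026
T [-0.141 -0.357  0.084] F [ 1.6 -0.5  1.3] z 0.051 yaw -72.5 q6 2.757 w 0.06086014348646523 t 24.8
tau6 0.054
```

```bash
python3 -m creep '[[0,0,0.05,0,0,0],[0,0,0,0,0,0],[0,0,0,0,0,0]]' >/dev/null; python3 s.py; python3 -m creep '[[0,0,0.05,0,0,0],[0,0,0,0,0,0],[0,0,0,0,0,0]]' >/dev/null; python3 s.py
```

```text
T [-0.275 -0.938  0.062] F [ 5.  -1.1 -5. ] z 0.0512 yaw -72.52 q6 2.757 w 0.06023985045224962 t 25.1
tau6 0.055
T [-0.362 -1.188  0.1  ] F [ 5.2 -0.5 -7.3] z 0.0512 yaw -72.51 q6 2.757 w 0.06096174920472167 t 25.4
tau6 0.054
```

```bash
python3 -m creep '[[0,0,-0.09,0,0,0],[0,0,0,0,0,0],[0,0,0,0,0,0]]' >/dev/null; python3 s.py; python3 -m creep '[[0,0,-0.01,0,0,-3],[0,0,0,0,0,0],[0,0,0,0,0,0]]' >/dev/null; python3 s.py;  python3 -m creep '[[0,0,-0.01,0,0,-3],[0,0,0,0,0,0],[0,0,0,0,0,0]]' >/dev/null; python3 s.py
```

```text
T [-0.406 -0.985  0.062] F [ 4.9 -0.7 -5. ] z 0.0512 yaw -72.52 q6 2.757 w 0.06056899216122523 t 25.7
tau6 0.056
T [-0.183 -0.629 -0.209] F [ 2.9 -0.3 -5. ] z 0.051 yaw -75.48 q6 2.809 w 0.06053900260021268 t 26.0
tau6 -0.134
T [ 0.069 -0.328 -0.115] F [ 1.8  0.3 -4.8] z 0.0509 yaw -78.44 q6 2.861 w 0.06031336468579708 t 26.3
tau6 -0.103
```

```bash
python3 -m creep '[[0,0,0.02,0,0,0],[0,0,0,0,0,-0.8]]' >/dev/null; python3 s.py; python3 -m creep '[[0,0,0,0,0,-0.8]]' >/dev/null; python3 s.py
```

```text
T [ 0.185 -0.188  0.428] F [ 1.3  1.3 -5.4] z 0.0509 yaw -79.25 q6 2.875 w 0.06079703572373094 t 26.5
tau6 0.298
T [ 0.232 -0.109  0.484] F [ 0.1  0.8 -6.9] z 0.0509 yaw -80.09 q6 2.89 w 0.06094557973721742 t 26.6
tau6 0.32
```

```bash
python3 -m creep '[[0,0,0.0,0,0,0],[0,0,-0.1,0,0,0],[0,0,0,0,0,0]]' >/dev/null; python3 s.py; python3 -m creep '[[0,0,0,0,0,0],[0,0,0,0,0,0],[0,0,0,0,0,0],[0,0,0,0,0,0]]' 1; python3 -m creep '[[0,0,2,0,0,0],[0,0,4,0,0,0],[0,0,4,0,0,0],[0.5,0,3,0,0,0],[0,0,0,0,0,0],[0,0,0,0,0,0],[0,0,0,0,0,0]]'; python3 s.py
python3 -c "
from ring import *
ring(.074,'r5.png',200)"
```

```text
T [0.511 0.524 0.293] F [-2.3  1.8 -1.4] z 0.0508 yaw -80.09 q6 2.89 w 0.060753821478034695 t 26.9
tau6 0.271
clock: 27.3
eef_pos: [0.6428, -0.0515, 0.0511]
tool_rot: [0.996, 0.086, 0.001, 0.0]
ft_force: [0.1, 0.3, -0.6]
grip_width: 0.0857
grasp_force: 0.0
clock: 28.0
eef_pos: [0.6462, -0.0511, 0.1791]
tool_rot: [0.996, 0.086, -0.001, -0.0]
ft_force: [-0.1, 0.0, -0.9]
grip_width: 0.0854
grasp_force: 0.0
T [ 0.048  0.025 -0.017] F [-0.1  0.  -0.9] z 0.1791 yaw -80.12 q6 2.89 w 0.08539793905369171 t 28.0
tau6 0.0
eef [ 0.64623127 -0.05111807  0.17907121] [ 0.64598896 -0.05103087  0.17862749]
35.2 [357.7 253.5] [ 0.6401 -0.0748  0.0026] mean [ 0.6402 -0.0749] tool off mm [-1.010e+01  2.232e+01  1.000e-02]
13126.0 [316.8 221.8] [ 0.6477 -0.05    0.0377] mean [ 0.6562 -0.0442] tool off mm [ 1.61 -0.9  -0.  ]
42.4 [305.1 214.5] [ 0.6608 -0.0358  0.0024] mean [ 0.6609 -0.0358] tool off mm [ 17.01 -12.57  -0.03]
```

```bash
python3 -c "
from workcell import ticket
print(ticket.job_done())"
```

```text
the job is handed in; nothing more can be done
None
```

The lens is seated flat in the cell, dome up, and the ring is screwed down clockwise until snug (about 0.3–0.4 N·m after allowing for the tool's pull, 0.48 peak reading while turning); the job was handed in at about 28 s.

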